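Wedge the sprung catch open and take out the punch die

ROBOT

A 7-joint arm with a two-finger parallel gripper is mounted at the origin on a cart in front of the work surface, level with it; the furniture and walls round the work are solid. World frame = base frame: x ahead of the robot, y to its left, z up, the work surface at z = 0. Lengths are in m, angles in rad, forces in N, time in s.
With the tool pointing down it reaches from about 0.35 to 0.9 m from the base axis. Payload 8.1 kg.
Tool frame: the origin (TCP) lies on the centre line of the jaws, within the pads' length; the fingertips stand 19 mm ahead of it and the grasp point (between the pads) is the TCP (arm.tip_reach is the distance from the TCP to the fingertips, in m); z points along the fingers, y is the line along which they close (so a half turn about z gives the same grasp; the last joint's range is limited). The gripper opens to 92 mm and grips with 3 to 60 N. Pads are 19 mm wide; open, the fingers measure 130 mm over their backs; the gripper's body (75 mm by 190 mm) begins 47 mm behind the grasp point.
Start: joints at [1.204, 0.434, 0.025, 1.573, -0.012, 1.134, -0.075], TCP at [0.163, -0.603, 0.246] pointing down, gripper open.
Joint ranges: [-2.62, 2.62], [-0.44, 2.09], [-1.27, 1.32], [0.08, 2.57], [-1.32, 4.46], [0.12, 2], [-2.74, 2.74]. Speed limits (rad/s): [2.22, 2.22, 3.01, 3.01, 3.14, 3.14, 3.14].

INTERFACE

Orientations are given as a rotation vector (axis times angle).
In Python, from cell import arm gives the robot as it stands.
- The arm moves only by the tool arm_command, never from a script. Its argument "targets" is a list that holds one entry, the list of rows, each a list of 6 numbers: the shift along the tool's x, y, z in m, then the turn, a rotation vector about the tool's x, y, z in rad. A call has 1 to 10 rows; each row shifts and turns the commanded pose from where the row before left it, along the tool's axes as they then stand; what a row does not reach is not made up. A row lasts 1/8 s, in which the tool goes at most 62.5 mm and 10.7 degrees, less where a joint would pass 70% of its speed; a pose out of reach is approached as far as the arm can. A call with a gripper value outside its range is refused whole. "jaw" is the finger opening in m, from 0 to 0.0918, set as the call begins (left out, the last holds). The fingers move at their own pace and stop on an object; "newtons" is the grip in N (left out, the last holds). Time passes only in rows, so rows that do not move let the fingers close. It gives the time, the measured TCP pose, the force, the opening and the grip force at its end, in the units of the state.
- arm.observe(): the state, without advancing time (a new reading comes with each control period).
- arm.get_image(name): name is "side" or "top"; returns a dict with "pixels" (480x640x3 uint8, red, green, blue), "z_map" (480x640 float32, m along the optical axis (not along the pixel's ray), 0 where there is no reading), "fx", "fy", "cx", "cy" (pixels), "dist" ([k1, k2, p1, p2, k3] as OpenCV has them; the pictures are not rectified), "xyz" and "rotation" of the camera in the world. Camera axes: x right, y down, z forward; pixel columns grow to the right and rows downward; lengths in m; the calibration is good to about 2 mm. A picture is of the moment at which its call begins.
- arm.sign_off(): hands the job in; it is judged then, once.
The state is a dict: "clock": time; "joints": joint angles; "dq": joint speeds; "joint_efforts": joint torques, N m; "position": TCP position; "ee_rot": TCP orientation; "force": force on the tool from outside, world axes, zero at the start; "ft_torque": the same for the moment, N m; "width": opening from 0.0 (shut) to 1.0 (fully open); "gripper_force": force on a finger pad.
Only numpy, scipy, OpenCV 4.12 (cv2) and the standard library are available. Lean on these libraries where they do the work, as an engineer would, in place of code of your own. Each camera call takes 0.05 s, during which the arm holds its last target. There are 200 camera calls.

TASK

The punch die in the grey fixture is held down by a sprung catch. Push the wooden wedge, thin end first, between the fence and the catch's pin, fully home against the stop, and let go so that it holds the catch back; then lift the die out, stand it upright in the low metal tray and let go. Leave the wedge in place, and do not disturb the plain wooden block or the smaller die on the table.

Things in the scene. Friction and masses are not known exactly. Their poses are not given: they have to be found in the camera images.
- fixture: Grey plate 160 x 160 x 14 mm fixed on the table; origin at the centre of its underside, z up. The wedge is pushed in along its +x (away from the robot). The round die pocket is at x -30, y +48 mm; the spring housing, up to z 60, at x -30, y -72 to -56; a stop, 16 high above the plate, has its face across the wedge's path at x +65.
- gap (a point): On the plate's top (z 14 mm), axes as the fixture: a point on the fence's face (y 0), opposite the catch's upright pin. The fence stands on the +y side, 20 mm high, 10 thick, x -13 to +62, its front end rounded. The pin, 12 mm in diameter and 30 high, stands on the -y side: the gap is y -16 to 0 when shut. A guide on the fence, x -15 to +15, rises to z 58 above the table.
- tongue (a point): On the catch: middle of the end of its flat tongue (moves with the catch), axes as the fixture. The bar behind it, 14 mm wide, 45.5 to 51.5 mm above the table, runs along -y over the gap to the spring housing, so the wedge must be set on the plate before the gap and pushed in under it along x. Shut, the tongue reaches 10 mm over the die's top.
- catch (a joint): The sprung catch: slide in m, 0 shut, grows as it moves toward the fixture's -y, at most 0.024. Its spring presses it shut with 3 N at 0 and 7 N at 0.018; pushing the wedge in takes up to about 17 N. The wedge, home, holds it at 0.018, the tongue then 8 mm clear of the die's edge. At 0.010 or less it still holds the die.
- wedge: Light wooden wedge lying on the table, 160 mm long (x), 28 high, 80 g. Origin at the centre of its underside. Its tail, x -80 to -5, is parallel, 34 wide (y -17 to +17); from there to the tip at x +80 it narrows to 6. The side y = +17 is straight all along and goes against the fence; the -y side slopes. Grip across the tail near x -55, which stays 40 mm in front of the pin.
- wedge_home (a point): On the plate's top, 14 mm above the table: where the wedge's origin lies when it is fully home (tip at the stop, straight side on the fence), with the wedge's axes then, which are the fixture's. The catch is fully back from 15 mm short of it.
- die: Turned grey steel punch die, 31 mm in diameter below, narrower neck, 40 high, 90 g, upright in the fixture's pocket, 30 mm of it above the plate; origin at the centre of its underside. Grip it with the fingers closing along the fixture's x, so that they stay clear of the tongue, which lies on its -y side.
- seat (a point): Centre of the floor of the die's pocket (34 mm wide, 10 deep), 4 mm above the table; axes as the fixture.
- tray: Low square open tray of bare aluminium, 130 x 130 mm outside, 16 high, walls and floor 4 thick, fixed; origin at the centre of its underside.
- plain_block: Bystander: a straight block of the same wood, 160 x 22 x 28 mm, no taper, too thin to free the die; origin at the centre of its underside. Leave it.
- small_die: Bystander: a smaller die, 25 mm in diameter, 34 high, standing on the table; origin at the centre of its underside. Leave it.
Things that resemble listed ones, but are neither listed nor needed, are in the scene too. Leave any blue look-alike of the die alone.

How it is judged:
On the way, in this order (a step that is already met when the one before it is completed fails the run):
1. The wedge, let go, holds the catch open while the die is still in its seat (value of joint catch above 0.012 m and horizontal distance between wedge and wedge_home below 0.025 m and distance between die and seat below 0.008 m and contact force between each of the fingers, the arm and anything else below 0.2 N), for 0.3 s.
2. The die is lifted out of its pocket with the catch held open (z of die in the frame of seat above 0.02 m and value of joint catch above 0.012 m), for 0.05 s.
At the end, for the whole second after the job is handed in: The die stands upright (within 10 degrees) and still on the floor of the tray, its axis within 50 mm of the tray's centre; the wedge still stands in the gap within 25 mm of fully home and holds the catch more than 12 mm open (horizontal distance between die and tray below 0.05 m and z of die in the frame of tray between 0.001 and 0.009 m and angle between die's own z axis and vertical below 0.17 rad and linear speed of die below 0.02 m/s and value of joint catch above 0.012 m and horizontal distance between wedge and wedge_home below 0.025 m); the robot touches nothing.
It fails at once if The plain block is shifted by more than 30 mm (distance of plain_block from where it was at the start of the episode above 0.03 m).
It fails at once if The smaller die is shifted by more than 30 mm (distance of small_die from where it was at the start of the episode above 0.03 m).
It also fails if it takes over 56 s, if anything falls off the work surface, if the arm or the gripper's body presses on something with over 40 N, if the wrist force passes 120 N, or if a joint passes its speed limit or range.

## Working session

There is one attempt and no reset: what is moved stays moved. The work goes in short steps, Python scripts to look and compute and a tool call to move; the robot and the scene stay as the last step left them, time stands still between calls to the robot, and variables do not carry over. Pictures are saved under pics/ and viewed, at most 10 in all, crops included, and the job is handed in when it is done.

Besides the shell and the picture viewer there is one more tool, called after "Request:" by a JSON object that holds its "fn" and its "kwargs", one argument or row to a line. arm_command: Moves the arm, as the interface text tells. Its arguments: {"type":"object","properties":{"targets":{"type":"array","items":{"type":"array","items":{"type":"array","items":{"type":"number"}}}},"jaw":{"type":"number"},"newtons":{"type":"number"}},"required":["targets"]}

```bash
mkdir -p pics; ls; python3 - <<'E'
from cell import arm
import cv2,numpy as np
s=arm.observe();print({k:np.round(v,3).tolist() for k,v in s.items()})
for n in("top","side"):
    im=arm.get_image(n)
    np.savez(f"{n}0.npz",**{k:np.array(v) for k,v in im.items()})
    cv2.imwrite(f"pics/{n}0.png",im["pixels"][:,:,::-1])
    print(n,im["fx"],im["cx"],im["cy"],im["dist"],np.round(im["xyz"],3),np.round(im["rotation"],3).tolist())
E
```

```text
pics
{'clock': 0.0, 'joints': [1.204, 0.435, 0.025, 1.574, -0.012, 1.134, -0.075], 'dq': [0.002, -0.0, -0.001, -0.001, 0.0, -0.001, -0.001], 'joint_efforts': [-0.001, -66.784, 0.985, -31.447, -0.06, 0.043, 0.0], 'position': [0.163, -0.603, 0.245], 'ee_rot': [-3.113, -0.413, 0.001], 'force': [0.884, -0.046, 0.376], 'ft_torque': [0.021, 0.004, -0.013], 'gripper_force': 0.0, 'width': 0.998}
top 577.4212856458005 326.4460130153779 244.71771822401215 [-0.07144935  0.          0.          0.          0.        ] [ 0.458 -0.016  1.153] [-2.211, 2.163, -0.062]
side 583.3817946531451 320.7154335956736 239.0021002279221 [-0.05511047  0.          0.          0.          0.        ] [0.303 0.939 0.476] [-0.303, 2.49, -1.678]
```

View pics/top0.png

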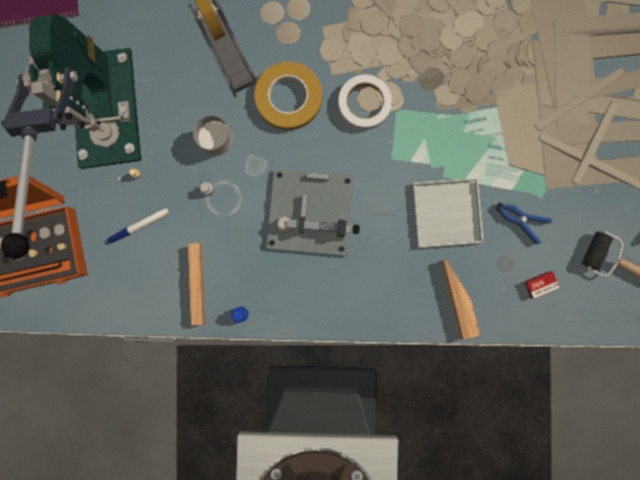

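View pics/side0.png

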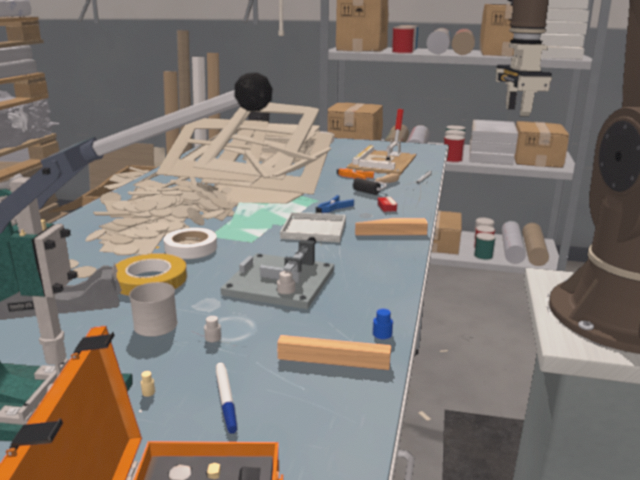

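The top view shows the fixture at (310,213), with the die at about (284,223) and the black spring housing at (345,228). The tray is at (448,214). Two wooden pieces are candidates for the wedge: (195,285) has constant width, so it is the plain block, and (462,300) tapers towards (447,262), so it is the wedge. The die in the pocket is grey. The small die is at (206,188) and the blue look-alike at (239,315). The side view agrees.

```bash
cat > h.py <<'E'
import numpy as np,cv2
from scipy.spatial.transform import Rotation as R
def load(n): return {k:v for k,v in np.load(n).items()}
def rmat(im):
    r=np.array(im["rotation"]); return r if r.shape==(3,3) else R.from_rotvec(r).as_matrix()
def rays(im,uv):
    K=np.array([[im["fx"],0,im["cx"]],[0,im["fy"],im["cy"]],[0,0,1]],float)
    p=cv2.undistortPoints(np.array(uv,float).reshape(-1,1,2),K,np.array(im["dist"],float)).reshape(-1,2)
    return np.c_[p,np.ones(len(p))]@rmat(im).T
def onplane(im,uv,z):
    d=rays(im,uv);c=np.array(im["xyz"],float);return c+d*((z-c[2])/d[:,2])[:,None]
def cloud(im):
    v,u=np.mgrid[:480,:640];d=rays(im,np.c_[u.ravel(),v.ravel()])
    z=im["z_map"].ravel()[:,None].astype(float)
    return (np.array(im["xyz"])+d*z).reshape(480,640,3)
E
python3 - <<'E'
from h import *
im=load("top0.npz");P=cloud(im);px=im["pixels"]
print("table z",np.median(P[240:330,370:420,2]),"plate z",np.median(P[175:190,280:300,2]))
hsv=cv2.cvtColor(px,cv2.COLOR_RGB2HSV)
print("hsv wedge",hsv[310,463],"block",hsv[285,195],"plate",hsv[185,290],"table",hsv[280,380],"tray",hsv[215,450])
def big(m,roi):
    k=np.zeros_like(m);x0,y0,x1,y1=roi;k[y0:y1,x0:x1]=m[y0:y1,x0:x1]
    c,_=cv2.findContours(k,cv2.RETR_EXTERNAL,cv2.CHAIN_APPROX_NONE);return max(c,key=cv2.contourArea)
wood=cv2.inRange(hsv,(5,60,80),(25,255,255))
for n,roi in(("wedge",(430,250,490,345)),("block",(180,235,215,335))):
    c=big(wood,roi); ap=cv2.approxPolyDP(c,2.0,True).reshape(-1,2)
    print(n,cv2.contourArea(c),"\n",np.c_[ap,onplane(im,ap,0.028)[:,:2].round(4),onplane(im,ap,0)[:,:2].round(4)])
for n,roi,lo,hi in(("plate",(255,160,365,265),.008,.075),("tray",(405,170,490,255),.006,.03)):
    m=((P[...,2]>lo)&(P[...,2]<hi)).astype(np.uint8)*255
    c=big(m,roi);r=cv2.minAreaRect(c);z=.014 if n=="plate" else .016
    b=onplane(im,cv2.boxPoints(r),z);print(n,r,"\n",b.round(4),b.mean(0).round(4),np.linalg.norm(np.diff(b,axis=0),axis=1))
a=cv2.resize(px[165:265,255:370],None,fx=5,fy=5,interpolation=cv2.INTER_CUBIC)
b=cv2.resize(px[250:345,430:490],None,fx=3.7,fy=5,interpolation=cv2.INTER_CUBIC)
h=max(a.shape[0],b.shape[0]);f=lambda i:np.pad(i,((0,h-i.shape[0]),(0,0),(0,0)))
cv2.imwrite("pics/crop.png",np.hstack([f(a),f(b)])[...,::-1])
E
```

```text
table z -0.0011131067549495777 plate z 0.013472009764673887
hsv wedge [ 14 125 182] block [ 15 126 203] plate [ 47  15 122] table [ 90  27 125] tray [ 23  25 182]
wedge 1237.0 
 [[ 4.440e+02  2.600e+02  5.024e-01 -2.388e-01  5.035e-01 -2.444e-01]
 [ 4.420e+02  2.650e+02  4.925e-01 -2.350e-01  4.934e-01 -2.404e-01]
 [ 4.600e+02  3.370e+02  3.534e-01 -2.718e-01  3.508e-01 -2.782e-01]
 [ 4.660e+02  3.390e+02  3.498e-01 -2.836e-01  3.471e-01 -2.903e-01]
 [ 4.780e+02  3.360e+02  3.560e-01 -3.070e-01  3.534e-01 -3.143e-01]
 [ 4.710e+02  3.000e+02  4.255e-01 -2.926e-01  4.247e-01 -2.994e-01]]
block 1099.5 
 [[1.900e+02 2.430e+02 5.248e-01 2.591e-01 5.265e-01 2.659e-01]
 [1.900e+02 3.230e+02 3.687e-01 2.537e-01 3.665e-01 2.604e-01]
 [1.970e+02 3.250e+02 3.652e-01 2.398e-01 3.629e-01 2.462e-01]
 [2.040e+02 3.230e+02 3.695e-01 2.262e-01 3.673e-01 2.322e-01]
 [2.010e+02 2.450e+02 5.213e-01 2.372e-01 5.229e-01 2.435e-01]]
plate ((314.9715881347656, 211.8197021484375), (90.75328063964844, 80.30558776855469), 5.079607963562012) 
 [[ 0.5194  0.1104  0.014 ]
 [ 0.6797  0.1009  0.014 ]
 [ 0.6672 -0.0798  0.014 ]
 [ 0.5074 -0.0686  0.014 ]] [0.5934 0.0157 0.014 ] [0.16051924 0.18111324 0.16016163]
tray ((447.63104248046875, 212.0724334716797), (65.68897247314453, 65.68898010253906), 85.2363510131836) 
 [[ 0.6565 -0.1763  0.016 ]
 [ 0.6708 -0.3074  0.016 ]
 [ 0.54   -0.3187  0.016 ]
 [ 0.5263 -0.1887  0.016 ]] [ 0.5984 -0.2478  0.016 ] [0.13179412 0.13125686 0.13076482]
```

View pics/crop.png

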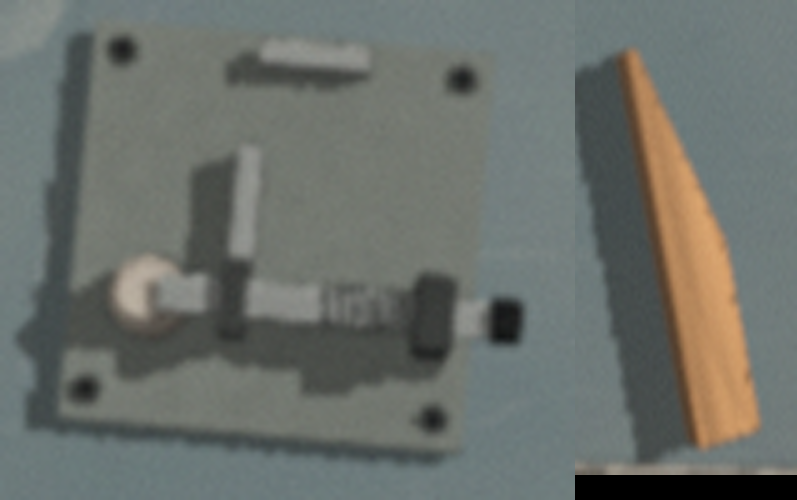

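Crop: the fence is at crop x≈245, with the tongue at (180,293) over the die at (145,290) and the stop at (315,52). The right-hand wood piece clearly tapers to (630,50), straight on its left (+y) side and sloped on its right, so it is the wedge. One refinement of the measurements, then I move.

```bash
cat >> h.py <<'E'
def plan(pos,yaw,st):
    """tool-axis shift first, then turn, to reach tool-down pose with closing axis y at world yaw"""
    Rc=R.from_rotvec(st["ee_rot"]);
    c=[]
    for k in (0,np.pi):
        a=yaw+k; y=np.array([np.cos(a),np.sin(a),0]);z=np.array([0,0,-1.]);x=np.cross(y,z)
        c.append((Rc.inv()*R.from_matrix(np.c_[x,y,z])).as_rotvec())
    t=min(c,key=np.linalg.norm)
    return Rc.inv().apply(np.array(pos)-np.array(st["position"])).round(4),t.round(4)
E
python3 - <<'E'
from h import *
im=load("top0.npz");P=cloud(im);px=im["pixels"]
hsv=cv2.cvtColor(px,cv2.COLOR_RGB2HSV)
# wedge top face: edges per row
wood=cv2.inRange(hsv,(5,60,80),(25,255,255)).astype(bool)
L=[];Rr=[];G=[]
V=hsv[...,2].astype(float)
for v in range(266,336,2):
    u=np.where(wood[v,430:490])[0]+430
    row=V[v,u[0]-1:u[0]+9]; g=np.diff(row); 
    L.append((u[0]-.5,v));Rr.append((u[-1]+.5,v))
print(V[310,450:478].astype(int))
for n,pts,z in(("Lbase",L,0.),("Rtop tail",[p for p in Rr if p[1]>300],.028)):
    w=onplane(im,pts,z)[:,:2];vx,vy,x0,y0=cv2.fitLine(w.astype(np.float32),cv2.DIST_HUBER,0,.01,.01).ravel()
    s=np.sign(vx);print(n,"yaw deg",np.degrees(np.arctan2(vy*s,vx*s)),"y at x=.40",y0+(.40-x0)*vy/vx)
for nm,uv,z in(("wedge tip/tail px top",[(446.8,259.6),(479.2,336),(463.5,339.4)],.028),
  ("plate corners TL TR BR BL",[(273.4,170.6),(353.4,177),(347,255),(267,248)],.014),
  ("die top ctr",[(284,223)],.044),("fence right edge top, far & near",[(255+262/5,165+150/5),(255+256/5,165+250/5)],.034),
  ("stop face near edge",[(255+262/5,165+66/5),(255+368/5,165+75/5)],.030),("bar near/far edge",[(255+250/5,165+316/5),(255+250/5,165+282/5)],.0515),("tongue end",[(255+157/5,165+292/5)],.0515)):
    print(nm,onplane(im,uv,z)[:,:2].round(4).tolist())
m=np.abs(P[...,2]-.044)<.004; m[:210]=0;m[235:]=0;m[:,:270]=0;m[:,295:]=0
print("die cloud",P[m].mean(0),m.sum())
from cell import arm
st=arm.observe();print(R.from_rotvec(st["ee_rot"]).as_matrix().round(3))
E
```

```text
[ 77  75  74  80  82  95 129 165 182 181 181 182 180 182 192 198 199 203
 208 209 212 203 185 160 131 124 126 124]
Lbase yaw deg 14.727674 y at x=.40 -0.26464534
Rtop tail yaw deg 14.989071 y at x=.40 -0.29958445
wedge tip/tail px top [[0.5033, -0.2443], [0.356, -0.3094], [0.3489, -0.2787]]
plate corners TL TR BR BL [[0.674, 0.1006], [0.6644, -0.0593], [0.5087, -0.0496], [0.5191, 0.1088]]
die top ctr [[0.5665, 0.0741]]
fence right edge top, far & near [[0.6233, 0.0306], [0.584, 0.032]]
stop face near edge [[0.6572, 0.0316], [0.6545, -0.0101]]
bar near/far edge [[0.5566, 0.0329], [0.5697, 0.0333]]
tongue end [[0.5651, 0.0688]]
die cloud [0.56704497 0.07557443 0.04416807] 92
[[ 0.965  0.261 -0.   ]
 [ 0.261 -0.965  0.001]
 [-0.    -0.001 -1.   ]]
```

Request:
{"fn": "arm_command", "kwargs": {
  "targets": [
    [[0.036,-0.031,0.012,0,0,0],[0.036,-0.031,0.012,0,0,0],[0.036,-0.031,0.012,0,0,0],[0.036,-0.031,0.012,0,0,0],[0.036,-0.031,0.012,0,0,0],[0.036,-0.031,0.012,0,0,0],[0.036,-0.031,0.012,0,0,0],[0.036,-0.031,0.012,0,0,0],[0,0,0,0,0,0],[0,0,0,0,0,0]]
  ],
  "jaw": 0.08
}}

```text
clock: 1.35
position: [0.376, -0.2893, 0.1496]
ee_rot: [3.114, 0.413, -0.001]
force: [0.1, -0.4, 0.1]
width: 0.871
gripper_force: 0.0
```

```bash
python3 - <<'E'
from h import *
from cell import arm
st=arm.observe();print(st["clock"],np.round(st["position"],4),plan([.3767,-.2879,.022],np.radians(104.85),st))
E
```

```text
1.35 [ 0.376  -0.2893  0.1496] (array([ 0.0011, -0.0011,  0.1276]), array([-0.    ,  0.0006,  0.0047]))
```

Request:
{"fn": "arm_command", "kwargs": {
  "targets": [
    [[0.001,-0.001,0.032,0,0,-0.005],[0,0,0.032,0,0,0],[0,0,0.032,0,0,0],[0,0,0.03,0,0,0],[0,0,0,0,0,0],[0,0,0,0,0,0]]
  ]
}}

```text
clock: 2.1
position: [0.377, -0.2888, 0.0246]
ee_rot: [3.113, 0.418, 0.001]
force: [0.3, 0.5, 0.3]
width: 0.87
gripper_force: 0.0
```

Request:
{"fn": "arm_command", "kwargs": {
  "targets": [
    [[0,0,0,0,0,0],[0,0,0,0,0,0],[0,0,0,0,0,0],[0,0,0,0,0,0],[0,0,0,0,0,0],[0,0,0,0,0,0]]
  ],
  "jaw": 0.02,
  "newtons": 45
}}

```text
clock: 2.85
position: [0.3771, -0.2878, 0.0238]
ee_rot: [3.113, 0.421, 0.0]
force: [0.9, -0.8, 1.2]
width: 0.366
gripper_force: 44.8
```

Request:
{"fn": "arm_command", "kwargs": {
  "targets": [
    [[0,0,-0.03,0,0,0],[0,0,-0.03,0,0,0.164],[0,0,0,0,0,0.164],[0,-0.052,0,0,0,0],[0,-0.052,0,0,0,0],[0,-0.052,0,0,0,0],[0,-0.052,0,0,0,0],[0,-0.052,0,0,0,0],[-0.002,-0.052,0,0,0,0],[0,0,0,0,0,0]]
  ]
}}

```text
clock: 4.1
position: [0.3937, 0.028, 0.0838]
ee_rot: [-3.139, 0.081, -0.001]
force: [-0.0, -0.7, -1.0]
width: 0.371
gripper_force: 44.8
```

```bash
python3 - <<'E'
from h import *
from cell import arm
st=arm.observe();print(st["clock"],np.round(st["position"],4),st["width"],plan([.3937,.0254,.0395],np.radians(86.6),st))
im=arm.get_image("top");np.savez("top1.npz",**{k:np.array(v) for k,v in im.items()})
a=cv2.resize(im["pixels"][165:305,250:380],None,fx=4.2,fy=4.2,interpolation=cv2.INTER_CUBIC)
cv2.imwrite("pics/crop1.png",a[...,::-1])
E
```

```text
4.1 [0.3937 0.028  0.0838] 0.3708010051736166 (array([0.0001, 0.0026, 0.0443]), array([-0.0014, -0.0005,  0.0078]))
```

View pics/crop1.png

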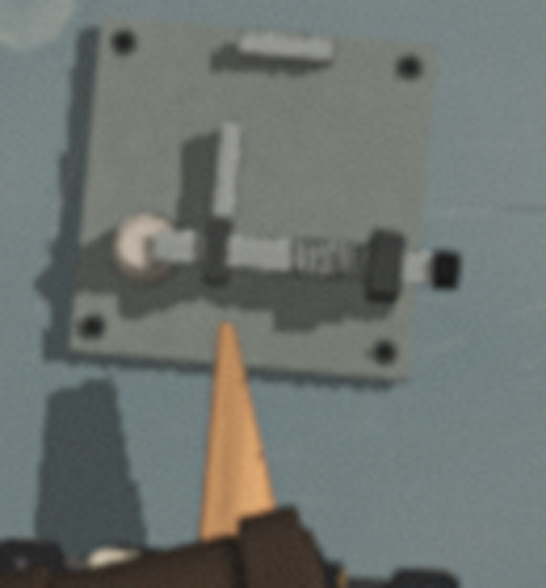

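Crop: the wedge's straight left edge runs (221,325)–(202,535), tip first. It points at the gap, just right of the fence, whose right edge runs (239,125)–(233,215).

```bash
python3 - <<'E'
from h import *
im=load("top1.npz");hsv=cv2.cvtColor(im["pixels"],cv2.COLOR_RGB2HSV);V=hsv[...,2].astype(float)
ex=np.array([.9982,-.0593]);ey=np.array([.0593,.9982]);c=np.array([.594,.0255])
wood=cv2.inRange(hsv,(5,60,80),(25,255,255))>0
fx=lambda w:np.c_[(w-c)@ex,(w-c)@ey]
def sub(v,lo,hi,sgn):  # subpixel strongest V edge
    g=sgn*np.diff(V[v,lo:hi]);g=np.clip(g,0,None);i=g.argmax();s=slice(max(i-1,0),i+2);return lo+.5+(np.arange(len(g))[s]*g[s]).sum()/g[s].sum()
S=np.where(wood[:,:]&(np.arange(640)[None]>280)&(np.arange(640)[None]<330))
print("tip row",S[0].min())
e=[];
for v in range(248,290,2):
    u=np.where(wood[v,285:320])[0]+285; e.append((u[0]-.5,v))
f=fx(onplane(im,e,.088)[:,:2]);p=np.polyfit(f[:,0],f[:,1],1);print("wedge L edge: slope",p[0],"y at x=-65,-105:",np.polyval(p,[-.065,-.105]))
print("tip fixture x",fx(onplane(im,[(304,S[0].min())],.088)[:,:2]))
e=[(sub(v,301,314,-1),v) for v in range(197,214)]
f=fx(onplane(im,e,.034)[:,:2]);print("fence right",np.median(f[:,1]),f[::4].round(4).tolist())
pts=[]
for v in range(178,205,2): pts.append((sub(v,346,360,1),v))
f=fx(onplane(im,pts,.014)[:,:2]);print("plate right y",np.median(f[:,1]))
pts=[(sub(v,266,277,1),v) for v in range(178,208,2)]
f=fx(onplane(im,pts,.014)[:,:2]);print("plate left y",np.median(f[:,1]))
E
```

```text
tip row 1
wedge L edge: slope -0.002866435557182775 y at x=-65,-105: [0.00791488 0.00802953]
tip fixture x [[0.3963486  0.04256041]]
fence right 0.008460881166714325 [[0.0249, 0.0085], [0.0171, 0.0077], [0.0091, 0.0085], [0.0012, 0.0089], [-0.0066, 0.008]]
plate right y -0.07837259675809358
plate left y 0.07966169837495951
```

Request:
{"fn": "arm_command", "kwargs": {
  "targets": [
    [[0,0.002,0.022,0,0,0],[0,0,0.0225,0,0,0],[0,0,0,0,0,0],[0.012,0,0,0,0,0],[0.012,0,0,0,0,0],[0.012,0,0,0,0,0],[0.012,0,0,0,0,0],[0,0,0,0,0,0]]
  ]
}}

```text
clock: 5.15
position: [0.4426, 0.0197, 0.0393]
ee_rot: [-3.14, 0.092, -0.002]
force: [1.2, 2.9, -1.3]
width: 0.366
gripper_force: 44.7
```

Request:
{"fn": "arm_command", "kwargs": {
  "targets": [
    [[0,-0.002,0,0,0,0],[0,-0.002,0,0,0,0],[0,0,0,0,0,0],[0,0,0,0,0,0]]
  ]
}}

```text
clock: 5.65
position: [0.4414, 0.0228, 0.0392]
ee_rot: [3.14, -0.094, -0.0]
force: [0.1, -0.2, -1.2]
width: 0.366
gripper_force: 44.8
```

Request:
{"fn": "arm_command", "kwargs": {
  "targets": [
    [[0,-0.002,0,0,0,0],[0.01,0,0,0,0,0],[0.01,0,0,0,0,0],[0,0,0,0,0,0],[0,0,0,0,0,0]]
  ]
}}

```text
clock: 6.28
position: [0.4624, 0.0243, 0.0393]
ee_rot: [-3.14, 0.092, -0.002]
force: [1.3, 3.5, -2.2]
width: 0.365
gripper_force: 44.8
```

Request:
{"fn": "arm_command", "kwargs": {
  "targets": [
    [[0.01,0,0,0,0,0],[0.01,0,0,0,0,0],[0.01,0,0,0,0,0],[0,0,0,0,0,0],[0,0,0,0,0,0]]
  ]
}}

```text
clock: 6.9
position: [0.4909, 0.0224, 0.0389]
ee_rot: [-3.14, 0.092, 0.002]
force: [-1.0, 4.6, -5.3]
width: 0.363
gripper_force: 44.8
```

Request:
{"fn": "arm_command", "kwargs": {
  "targets": [
    [[0.01,0,0,0,0,0],[0.01,0,0,0,0,0],[0.006,0,0,0,0,0],[0,0,0,0,0,0],[0,0,0,0,0,0]]
  ]
}}

```text
clock: 7.52
position: [0.5171, 0.0206, 0.039]
ee_rot: [-3.14, 0.093, 0.001]
force: [-1.8, 4.5, -5.1]
width: 0.368
gripper_force: 44.8
```

Request:
{"fn": "arm_command", "kwargs": {
  "targets": [
    [[0.003,0,0,0,0,0],[0.002,0,0,0,0,0],[0.002,0,0,0,0,0],[0,0,0,0,0,0]]
  ]
}}

```text
clock: 8.02
position: [0.5236, 0.0201, 0.0392]
ee_rot: [3.14, -0.093, -0.002]
force: [-4.0, 4.1, -0.8]
width: 0.369
gripper_force: 44.8
```

Request:
{"fn": "arm_command", "kwargs": {
  "targets": [
    [[0.002,0,0,0,0,0],[0.002,0,0,0,0,0],[0,0,0,0,0,0],[0,0,0,0,0,0]]
  ]
}}

```text
clock: 8.52
position: [0.5239, 0.0198, 0.0385]
ee_rot: [3.139, -0.093, -0.013]
force: [-13.9, 3.6, 5.3]
width: 0.367
gripper_force: 44.9
```

Request:
{"fn": "arm_command", "kwargs": {
  "targets": [
    [[-0.002,0,0,0,0,0],[0,0,0,0,0,0],[0,0,0,0,0,0],[0,0,0,0,0,0],[0,0,0,0,0,0]]
  ],
  "jaw": 0.065
}}

```text
clock: 9.15
position: [0.5268, 0.0199, 0.0393]
ee_rot: [3.14, -0.093, 0.001]
force: [0.0, -0.8, -0.4]
width: 0.706
gripper_force: 0.0
```

Request:
{"fn": "arm_command", "kwargs": {
  "targets": [
    [[0,0,-0.02,0,0,0],[-0.005,0,-0.045,0,0,0],[-0.01,0,-0.05,0,0,0],[0,0,0,0,0,0],[0,0,0,0,0,0]]
  ]
}}

```text
clock: 9.78
position: [0.5115, 0.0208, 0.1541]
ee_rot: [3.14, -0.093, 0.0]
force: [-0.4, 0.6, -0.4]
width: 0.706
gripper_force: 0.0
```

```bash
python3 - <<'E'
from h import *
from cell import arm
im=arm.get_image("top");np.savez("top2.npz",**{k:np.array(v) for k,v in im.items()})
s=arm.get_image("side")
a=cv2.resize(im["pixels"][165:285,250:370],None,fx=4,fy=4,interpolation=cv2.INTER_CUBIC)
b=cv2.resize(s["pixels"][220:320,220:340],(480*2//3,480),interpolation=cv2.INTER_CUBIC)
cv2.imwrite("pics/crop2.png",np.hstack([a,b])[...,::-1])
st=arm.observe();print(st["clock"],np.round(st["position"],4),plan([.567,.0755,.12],np.radians(-3.4),st))
E
```

```text
9.875 [0.5109 0.0207 0.1531] (array([ 0.0528, -0.058 ,  0.033 ]), array([-1.2000e-03,  1.8000e-03, -1.5708e+00]))
```

View pics/crop2.png

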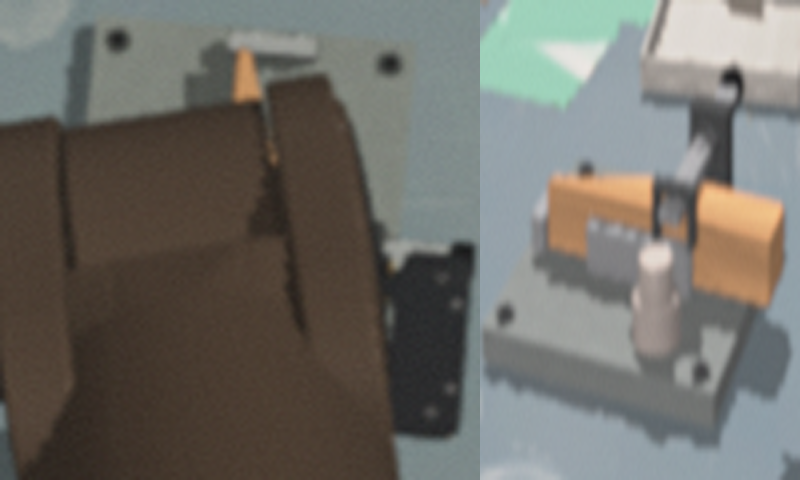

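Crop: in the top view the wedge's tip touches the stop at (245,50). In the side view the tongue at (675,210) is drawn back clear of the die at (655,300), and the wedge sits home under the bar.

```bash
python3 -c "
from cell import arm;print(arm.observe()['joints'])"
```

```text
[-0.08846988  0.35988915 -0.07286309  1.95403248  0.03475221  0.83080323
 -1.81028962]
```

Request:
{"fn": "arm_command", "kwargs": {
  "targets": [
    [[0.04,-0.045,0,0,0,0],[0,0,0,0,0,-0.1745],[0,0,0,0,0,-0.1745],[0,0,0,0,0,-0.1745],[0,0,0,0,0,-0.1745],[0,0,0,0,0,-0.1745],[0,0,0,0,0,-0.1745],[0,0,0,0,0,-0.1745],[0,0,0,0,0,-0.1745],[0,0,0,0,0,-0.1745]]
  ]
}}

```text
clock: 11.12
position: [0.5536, 0.0633, 0.1527]
ee_rot: [-2.279, -2.16, 0.003]
force: [-0.0, 0.3, 0.4]
width: 0.708
gripper_force: 0.0
```

Request:
{"fn": "arm_command", "kwargs": {
  "targets": [
    [[0,0,0.02,0,0,0],[0,0,0,0,0,0],[0,0,0,0,0,0]]
  ]
}}

```text
clock: 11.5
position: [0.554, 0.0635, 0.1339]
ee_rot: [-2.286, -2.154, 0.001]
force: [0.4, -0.2, 0.8]
width: 0.711
gripper_force: 0.0
```

```bash
python3 - <<'E'
from h import *
from cell import arm
st=arm.observe();print(st["clock"],np.round(st["position"],4),st["joints"],plan([.567,.0753,.036],np.radians(-3.4),st))
E
```

```text
11.5 [0.554  0.0635 0.1339] [ 0.11589299  0.49046676 -0.44865828  1.8397647   0.26945862  0.87255427
 -0.52130317] (array([0.0125, 0.0124, 0.0979]), array([-0.0011, -0.0001, -0.0004]))
```

Request:
{"fn": "arm_command", "kwargs": {
  "targets": [
    [[0.0125,0.0125,0,0,0,0],[0,0,0.03,0,0,0],[0,0,0.03,0,0,0],[0,0,0.025,0,0,0],[0,0,0.012,0,0,0],[0,0,0,0,0,0],[0,0,0,0,0,0]]
  ]
}}

```text
clock: 12.38
position: [0.5683, 0.0756, 0.0382]
ee_rot: [2.286, 2.154, 0.002]
force: [0.8, -0.2, 1.1]
width: 0.708
gripper_force: 0.0
```

Request:
{"fn": "arm_command", "kwargs": {
  "targets": [
    [[0,0,0,0,0,0],[0,0,0,0,0,0],[0,0,0,0,0,0],[0,0,0,0,0,0],[0,0,0,0,0,0],[0,0,0,0,0,0]]
  ],
  "jaw": 0.012,
  "newtons": 25
}}

```text
clock: 13.12
position: [0.5674, 0.0751, 0.0373]
ee_rot: [2.287, 2.154, 0.0]
force: [0.6, 0.2, 2.8]
width: 0.319
gripper_force: 25.0
```

Request:
{"fn": "arm_command", "kwargs": {
  "targets": [
    [[0,0,-0.01,0,0,0],[0,0,-0.015,0,0,0],[0,0,-0.025,0,0,0],[0,0,-0.03,0,0,0],[0,0,-0.03,0,0,0],[0,0,0,0,0,0],[0,0,0,0,0,0]]
  ]
}}

```text
clock: 14.0
position: [0.5671, 0.0749, 0.1472]
ee_rot: [2.287, 2.154, -0.0]
force: [-0.4, -0.2, -1.3]
width: 0.32
gripper_force: 25.0
```

```bash
python3 - <<'E'
from h import *
from cell import arm
s=arm.get_image("side")
cv2.imwrite("pics/side3.png",cv2.resize(s["pixels"][120:340,180:420],None,fx=2.4,fy=2.4,interpolation=cv2.INTER_CUBIC)[...,::-1])
st=arm.observe();print(st["clock"],np.round(st["position"],4),st["width"],plan([.5984,-.2478,.147],np.radians(-3.4),st))
E
```

```text
14.05 [0.5668 0.0749 0.1467] 0.31978399650306494 (array([-3.202e-01,  5.080e-02, -2.000e-04]), array([-0.0011,  0.0005, -0.0003]))
```

View pics/side3.png

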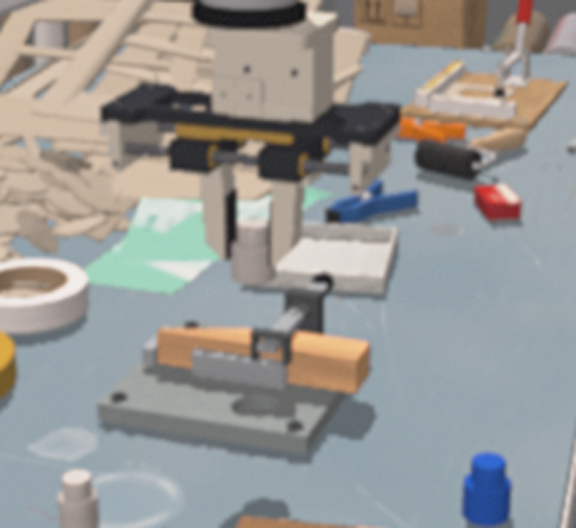

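Picture: the die hangs upright in the fingers at (252,250), the pocket at (262,403) is empty and the wedge still holds the catch.

Request:
{"fn": "arm_command", "kwargs": {
  "targets": [
    [[-0.035,0.0055,0,0,0,0],[-0.035,0.0055,0,0,0,0],[-0.035,0.0055,0,0,0,0],[-0.035,0.0055,0,0,0,0],[-0.035,0.0055,0,0,0,0],[-0.035,0.0055,0,0,0,0],[-0.035,0.0055,0,0,0,0],[-0.035,0.0055,0,0,0,0],[-0.035,0.0055,0,0,0,0],[0,0,0,0,0,0]]
  ]
}}

```text
clock: 15.3
position: [0.5967, -0.2463, 0.1455]
ee_rot: [-2.292, -2.148, 0.004]
force: [-0.6, 0.7, -1.7]
width: 0.321
gripper_force: 25.0
```

Request:
{"fn": "arm_command", "kwargs": {
  "targets": [
    [[0,0,0.03,0,0,0],[0,0,0.03,0,0,0],[0,0,0.03,0,0,0],[0,0,0.01,0,0,0],[0,0,0,0,0,0],[0,0,0,0,0,0]]
  ]
}}

```text
clock: 16.05
position: [0.5989, -0.2421, 0.0484]
ee_rot: [2.285, 2.154, 0.001]
force: [0.7, 0.2, -1.1]
width: 0.317
gripper_force: 25.0
```

Request:
{"fn": "arm_command", "kwargs": {
  "targets": [
    [[0,0,0.005,0,0,0],[0,0,0.004,0,0,0],[0,0,0.001,0,0,0],[0,0,0,0,0,0],[0,0,0,0,0,0]]
  ]
}}

```text
clock: 16.68
position: [0.5979, -0.2423, 0.0374]
ee_rot: [-2.287, -2.154, 0.0]
force: [-1.8, -0.0, 2.1]
width: 0.319
gripper_force: 25.0
```

Contact with the floor, at +2 to 3 N in z. Releasing gently.

Request:
{"fn": "arm_command", "kwargs": {
  "targets": [
    [[0,0,0,0,0,0],[0,0,0,0,0,0],[0,0,0,0,0,0],[0,0,0,0,0,0],[0,0,0,0,0,0]]
  ],
  "jaw": 0.06
}}

```text
clock: 17.3
position: [0.5981, -0.2422, 0.0372]
ee_rot: [2.287, 2.154, 0.0]
force: [-0.6, -0.1, -0.5]
width: 0.652
gripper_force: 0.0
```

Request:
{"fn": "arm_command", "kwargs": {
  "targets": [
    [[0,0,-0.02,0,0,0],[0,0,-0.04,0,0,0],[0,0,-0.05,0,0,0],[0,0,-0.04,0,0,0],[-0.04,0,0,0,0,0],[-0.04,0,0,0,0,0],[-0.04,0,0,0,0,0],[-0.04,0,0,0,0,0],[0,0,0,0,0,0],[0,0,0,0,0,0]]
  ]
}}

```text
clock: 18.55
position: [0.5888, -0.4011, 0.1882]
ee_rot: [2.286, 2.154, 0.002]
force: [0.6, -0.1, -0.2]
width: 0.655
gripper_force: 0.0
```

```bash
python3 - <<'E'
from h import *
from cell import arm
im=arm.get_image("top");s=arm.get_image("side")
a=cv2.resize(im["pixels"][160:270,260:500],None,fx=2.4,fy=2.4,interpolation=cv2.INTER_CUBIC)
b=cv2.resize(s["pixels"][190:310,210:370],(576,300),interpolation=cv2.INTER_CUBIC)
cv2.imwrite("pics/end.png",np.vstack([a,b])[...,::-1])
P=cloud(im);m=(P[...,2]>.036)&(P[...,2]<.052);m[:180]=0;m[250:]=0;m[:,:412]=0;m[:,485:]=0
print("die",P[m].mean(0).round(4),m.sum());st=arm.observe();print(st["clock"],st["force"])
E
```

```text
die [ 0.5962 -0.241   0.0428] 102
18.65 [0.04272773 0.8047593  0.05935622]
```

View pics/end.png

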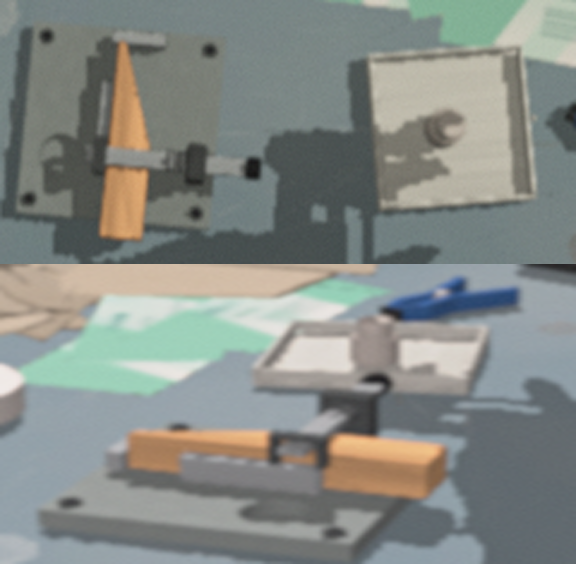

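The die stands upright near the tray's centre, at (445,128) in the top view and (375,345) in the side view. The wedge is home at the stop (122,40), with the catch drawn back.

```bash
python3 -c "
from cell import arm;print(arm.sign_off())"
```

```text
the job is handed in; nothing more can be done
None
```

Job handed in at about 19 s of the 56 s allowed: the last pictures show the wedge home against the stop holding the catch back and the die upright about 7 mm from the tray's centre; the arm never went near the plain block or small die, and no verdict was returned.

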